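# Seat an eight-well electrode slide in the contact corner of its holder

## Task

Load the eight-well electrode slide into its aluminium holder: lay it flat on the two raised ledges with the row of contacts facing the long stop and the paper writing end away from the end stop, then push it into the corner until its long edge is home against the long stop and its end is home against the end stop, pressing the sprung contact pins right in. The pins would push it out again, so finish while you are still holding it pressed firmly against both stops, so that I can tighten the clamps; do not ram it, and leave the other things on the bench where they are.

Things in the scene. Friction and masses are not known exactly. Their poses are not given: they have to be found in the camera images.
- slide: Loose electrode slide, 50 g: grey carrier 30 (x) x 76 (y) x 5 mm with a white block of eight open wells, 22 x 56 mm, from 5 to 23 mm above the underside. Origin: centre of the underside. y along its length: bare paper writing end at -y, wells from y = -22 to +34 mm. Ten brass contacts along the +x long edge, four at the +y end. Starts flat on the bench, its +x within 30 degrees of straight ahead.
- slide_grip (a point): Middle of the well block: x = 0, y = +6, z = 14 mm of the slide. A good grip is from above across the 22 mm width of the wells (along the slide's x), fingertips at least 2 mm above the carrier, which juts out 4 mm on either side, so that they pass over the long stop.
- slide_corner (a point): The lower corner of the carrier that goes into the holder's corner: x = +15, y = +38 mm, z = 0 of the slide.
- holder: Fixed aluminium holder, 90 (x) x 124 mm (y), on feet. Origin: its centre, at bench level; +x within 25 degrees of straight ahead. Two level black plastic ledges carry the slide's ends over a window; sides -x, -y are open, with two swung-aside clamps under 40 mm high at the edges (one juts 22 mm out at -x). Seated, the slide's origin is at x = +3, y = +2, z = 30 mm of the holder, axes parallel.
- ledge_left (a point): Middle of the top of the ledge next to the end stop, 30 mm above the bench: the ledge spans the holder's y = +24 to +40 mm, x = -42 to +18 mm.
- ledge_right (a point): Middle of the top of the other ledge, 30 mm above the bench: it spans the holder's y = -46 to -28 mm, x = -42 to +18 mm.
- holder_corner (a point): The corner where the long stop's face, the end stop's face and the level of the ledge tops meet: x = +18, y = +40, z = 30 mm of the holder.
- long_stop: The holder's fixed steel long stop: a bar 92 mm long along y with its upright face at the holder's x = +18 mm, facing -x; 14 mm deep; its top is 5 mm above the ledges. Origin: middle of the face's lower edge, 6 mm below the ledge tops. Same axes as the holder.
- end_stop: The holder's fixed steel end stop: a bar 50 mm long along x with its upright face at the holder's y = +40 mm, facing -y; 12 mm deep; its top is 5 mm above the ledges. Origin: middle of the face's lower edge, 6 mm below the ledge tops. Same axes as the holder.
- pin_long_left (a joint): Travel (m) of the sprung brass pin in the long stop at the holder's y = +24 mm: 0 when it stands 3 mm proud of the stop's face, 0.003 when pushed in flush. Its centre is 2.5 mm above the ledges. It pushes back with 0.8 N at first and 2 N when flush.
- pin_long_right (a joint): The same for the pin in the long stop at the holder's y = -22 mm.
- pin_end (a joint): The same for the pin in the end stop, at the holder's x = +3 mm.
- petri_dish_3: Bystander: round petri dish 60 mm wide, 15 mm high, behind the work on the left.
- marker_black: Bystander: black-capped marker, 138 mm long, lying to the right.
- tweezers: Bystander: steel tweezers, 116 mm long, lying to the left.
- timer: Bystander: white lab timer, 66 x 66 x 19 mm, behind the work on the right.

How it is judged:
At the end, for the whole second after the job is handed in: Through the last second: slide flat on the ledges (2 mm, 0.05 rad), square (0.04 rad), its corner within 4 mm of the holder's; over 1 N on the long stop and on the end stop, all three pins in by over 1.8 mm, fingers still pressing on the slide, at rest (contact force between slide and long_stop above 1 N and contact force between slide and end_stop above 1 N and value of joint each of pin_long_left, pin_long_right, pin_end above 0.0018 m and distance between slide_corner and holder_corner below 0.004 m and z of slide_corner in the frame of holder between 0.028 and 0.032 m and angle between slide's own z axis and vertical below 0.05 rad and angle between the y axis of slide and the y axis of holder, either way round below 0.04 rad and contact force between the fingers and slide above 1 N and linear speed of slide below 0.01 m/s); the arm keeps its last pose, push and grip.
It fails at once if the slide is rammed: more than 70 N between the slide and the holder (contact force between slide and holder above 70 N).
It fails at once if a bystander is disturbed: the petri moved more than 20 mm (distance of petri_dish_3 from where it was at the start of the episode above 0.02 m).
It fails at once if a bystander is disturbed: the marker moved more than 20 mm (distance of marker_black from where it was at the start of the episode above 0.02 m).
It fails at once if a bystander is disturbed: the tweezers moved more than 20 mm (distance of tweezers from where it was at the start of the episode above 0.02 m).
It fails at once if a bystander is disturbed: the timer moved more than 20 mm (distance of timer from where it was at the start of the episode above 0.02 m).
It also fails if it takes over 64 s, if anything falls off the work surface, if the arm or the gripper's body presses on something with over 40 N, if the wrist force passes 120 N, or if a joint passes its speed limit or range.

## Robot

A 7-joint arm with a two-finger parallel gripper is mounted at the origin on a cart in front of the work surface, level with it; the furniture and walls round the work are solid. World frame = base frame: x ahead of the robot, y to its left, z up, the work surface at z = 0. Lengths are in m, angles in rad, forces in N, time in s.
With the tool pointing down it reaches from about 0.4 to 0.75 m from the base axis. Payload 19.5 kg.
Tool frame: the origin (TCP) lies midway between the tips of the shut fingers; the grasp point (between the pads) lies 19 mm behind it (robot.tcp_to_grasp is the distance from the TCP to the grasp point, in m); z points along the fingers, y is the line along which they close (so a half turn about z gives the same grasp; the last joint's range is limited). The gripper opens to 85 mm and grips with 20 to 120 N. Pads are 22 mm wide; open, the fingers measure 114 mm over their backs; the gripper's body (76 mm by 85 mm) begins 54 mm behind the grasp point. The pads swing forward as they close: fully open they stand 13 mm farther back than shut.
Start: joints at [-1.312, 0.707, -0.028, 1.485, 0.022, 0.951, -0.075], TCP at [0.17, 0.549, 0.231] pointing down, gripper open.
Joint ranges: [-2.71, 2.71], [-0.32, 2.16], [-1.57, 1.52], [0, 2.45], [-1.46, 4.6], [0, 2.02], [-2.83, 2.83]. Speed limits (rad/s): [1.89, 1.89, 2.57, 2.57, 3.01, 3.01, 3.01].

## Interface

Orientations are given as a unit quaternion [w, x, y, z].
In Python, from bench import robot gives the robot as it stands. The module is installed in compiled form; this text tells all that it offers.
- The arm moves only by the shell command python3 -m handwheel 'ROWS'. ROWS is JSON, a list of rows, each a list of 5 numbers: the closure in counts, from 0 (fully open) to 255 (shut), then the shift along the tool's x, y, z in cm, then the turn about the tool's z in degrees. A call has 1 to 12 rows; each row shifts and turns the commanded pose from where the row before left it, along the tool's axes as they then stand; what a row does not reach is not made up. A row lasts 1/8 s, in which the tool goes at most 62.5 mm and 10.7 degrees, less where a joint would pass 70% of its speed; a pose out of reach is approached as far as the arm can. A call with a gripper value outside its range is refused whole. The fingers move at their own pace and stop on an object; the grip force is fixed at half the most. Time passes only in rows, so rows that do not move let the fingers close. It gives the time, the measured TCP pose, the force, the opening and the grip force at its end, in the units of the state.
- robot.observe(): the state, without advancing time (a new reading comes with each control period).
- robot.get_image(name): name is "side" or "top"; returns a dict with "pixels" (384x512x3 uint8, blue, green, red), "range_z" (384x512 float32, m along the optical axis (not along the pixel's ray), 0 where there is no reading), "intrinsics" (3x3 intrinsics, pixels), "k1" (the pictures are not rectified: a ray, as slopes to the right and down, at radius r is drawn at 1 + k1 r^2 times it, then the intrinsics apply), "rvec" (rotation vector, rad) and "tvec" (3), from world to camera coordinates, as OpenCV has them. Camera axes: x right, y down, z forward; pixel columns grow to the right and rows downward; lengths in m; the calibration is good to about 2 mm. A picture is of the moment at which its call begins.
- robot.close_job(): hands the job in; it is judged then, once.
Trained networks look in the newest picture that a camera, given by its name, has taken for a name from the list of things; names that differ only in an ending like _2 or _b are one class to them, and where a whole thing is asked for, a point or a joint stands for the part that bears it (a point fixed in the world has none). Each returns a list of dicts, best first, with "p" (0 to 1); they miss things now and then, are a little off and sometimes report something else, mostly with a low value. They report only what shows in the picture. A call takes as long as a camera call.
- robot.outline_of(camera, target): "region" (384x512 bool, what is visible of it).
- robot.spot_point(camera, target): "location" ([x, y, z] in m, in the coordinates of the camera as it stood for that picture, good to about 4 mm: a listed point, or the origin of a listed thing).
The state is a dict: "clock": time; "joint_positions": joint angles; "qd": joint speeds; "joint_torque": joint torques, N m; "eef_pos": TCP position; "tcp_rot": TCP orientation; "ft_force": force on the tool from outside, world axes, zero at the start; "torque": the same for the moment, N m; "opening": finger opening in m; "gripper_force": force on a finger pad.
Only numpy, scipy, OpenCV 4.12 (cv2) and the standard library are available. Lean on these libraries where they do the work, as an engineer would, in place of code of your own. Each camera call takes 0.05 s, during which the arm holds its last target. There are 200 camera calls.

## Working session

There is one attempt and no reset: what is moved stays moved. The work goes in short steps, Python scripts to look and compute and a shell command to move; the robot and the scene stay as the last step left them, time stands still between calls to the robot, and variables do not carry over. Pictures are saved under pics/ and viewed, at most 10 in all, crops included, and the job is handed in when it is done.

```bash
mkdir -p pics; cat > h.py <<'E'
import numpy as np, cv2
from bench import robot
from scipy.spatial.transform import Rotation as R
def toworld(im,p):
    Rm=cv2.Rodrigues(np.array(im['rvec'],float))[0]
    return (np.asarray(p)-np.ravel(im['tvec']))@Rm
def cloud(im):
    K=np.array(im['intrinsics']);z=im['range_z'];h,w=z.shape
    u,v=np.meshgrid(np.arange(w),np.arange(h))
    d=np.array([im['k1'],0,0,0,0],float)
    n=cv2.undistortPoints(np.stack([u,v],-1).reshape(-1,1,2).astype(np.float64),K,d).reshape(h,w,2)
    P=np.dstack([n[...,0]*z,n[...,1]*z,z])
    return toworld(im,P.reshape(-1,3)).reshape(h,w,3)
E
cat > a.py <<'E'
from h import *
s=robot.observe();print(s['clock'],s['eef_pos'],s['tcp_rot'],s['opening'])
for c in('top','side'):
    im=robot.get_image(c);cv2.imwrite(f'pics/{c}0.png',im['pixels'])
    C=cloud(im)
    for t in['slide','slide_grip','slide_corner','holder','holder_corner','ledge_left','ledge_right','long_stop','end_stop','petri_dish_3','marker_black','tweezers','timer']:
        for r in robot.spot_point(c,t)[:2]: print(c,t,round(r['p'],2),toworld(im,r['location']).round(4))
    for t in['slide','holder']:
        r=robot.outline_of(c,t)
        if r:
            m=r[0]['region']&(im['range_z']>0);P=C[m]
            print(t,m.sum(),P.min(0).round(3),P.max(0).round(3),np.percentile(P[:,2],[5,50,95]).round(4),cv2.minAreaRect((P[:,:2]*1000).astype(np.float32)))
E
python3 a.py
```

```text
0.0 [0.17027935 0.54895427 0.2308477 ] [-7.74965671e-05  1.49832148e-01  9.88711314e-01 -5.08367905e-04] 0.08552798971437092
top slide 0.67 [ 0.5228 -0.1248  0.002 ]
top slide_grip 0.63 [ 0.5277 -0.1162  0.0143]
top slide_corner 0.63 [ 0.5473 -0.0958  0.    ]
top holder 0.7 [0.552  0.1692 0.0037]
top holder_corner 0.67 [0.5645 0.2093 0.0298]
top ledge_left 0.71 [0.5354 0.2045 0.0283]
top ledge_left 0.28 [ 6.767e-01 -1.943e-01 -1.000e-04]
top ledge_right 0.88 [0.5387 0.1326 0.0288]
top long_stop 0.8 [0.5674 0.1657 0.0295]
top long_stop 0.31 [0.5397 0.2084 0.0259]
top end_stop 0.73 [0.5612 0.208  0.0276]
top end_stop 0.58 [0.5449 0.21   0.0235]
top petri_dish_3 0.88 [6.527e-01 2.223e-01 6.000e-04]
top marker_black 0.5 [ 0.5049 -0.2849  0.0017]
top tweezers 0.68 [ 0.5013  0.316  -0.0038]
top timer 0.68 [ 6.780e-01 -1.923e-01 -1.000e-04]
slide 363 [ 0.503 -0.162 -0.002] [ 0.547 -0.09   0.027] [0.0025 0.0078 0.0238] ((524.3199462890625, -126.6841049194336), (75.49003601074219, 32.08890914916992), 71.11659240722656)
holder 627 [ 0.638 -0.233  0.002] [ 0.712 -0.157  0.023] [0.0134 0.017  0.
[... 348 characters left out ...]
.96 [0.5622 0.2108 0.0302]
side ledge_left 0.56 [0.5395 0.1996 0.0306]
side ledge_right 0.64 [0.5332 0.1341 0.0297]
side long_stop 0.62 [0.5652 0.1652 0.0228]
side long_stop 0.26 [ 0.521  -0.1271 -0.0035]
side marker_black 0.47 [ 4.956e-01 -2.853e-01 -4.000e-04]
side timer 0.85 [ 0.6709 -0.1943 -0.0018]
side timer 0.47 [ 0.5449  0.171  -0.0019]
slide 176 [ 0.501 -0.158 -0.002] [ 0.544 -0.083  0.027] [0.0031 0.0154 0.0235] ((518.7760009765625, -123.16773986816406), (77.12834930419922, 28.73125457763672), 66.8482894897461)
holder 458 [ 0.472  0.072 -0.003] [0.588 0.576 0.36 ] [0.0087 0.0271 0.0367] ((495.08416748046875, 320.67919921875), (85.87684631347656, 504.2919921875), 14.261503219604492)
```

View pics/top0.png

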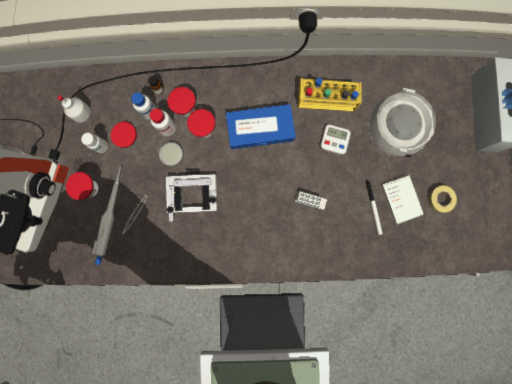

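View pics/side0.png

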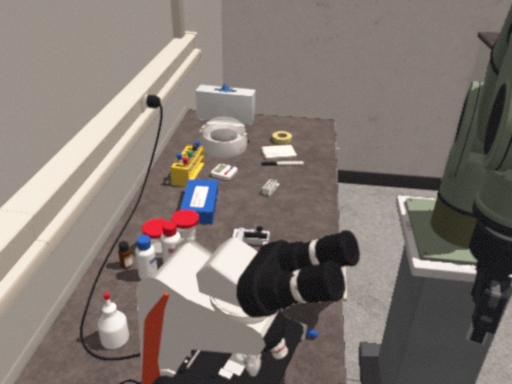

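The top view shows the slide at about (312,199), with its paper end to the right, and the holder at (191,192), nearly square to the bench. The petri dish is at (171,153), the tweezers at (135,213), the marker at (374,206) and the timer at (336,139). Next I'll refine the two yaws.

```bash
cat > b.py <<'E'
from h import *
im=robot.get_image('top');C=cloud(im);px=im['pixels']
a=cv2.resize(px[155:230,155:230],None,fx=5,fy=5,interpolation=2);b=cv2.resize(px[175:220,285:345],None,fx=6,fy=6,interpolation=2)
o=np.zeros((375,740,3),np.uint8);o[:375,:375]=a;o[:270,378:738]=b;cv2.imwrite('pics/crop1.png',o)
for n,(r0,r1,c0,c1),zr in(('holder',(160,230,155,225),(.012,.05)),('slide',(180,220,290,335),(.003,.03)),('wells',(180,220,290,335),(.015,.03))):
    m=np.zeros(px.shape[:2],bool);m[r0:r1,c0:c1]=1;m&=(C[...,2]>zr[0])&(C[...,2]<zr[1])
    P=C[m];print(n,m.sum(),cv2.minAreaRect((P[:,:2]*1000).astype(np.float32)),P.mean(0).round(4),np.percentile(P[:,2],[5,50,95]).round(4))
    q=P[:,:2]-P[:,:2].mean(0);w,v=np.linalg.eigh(q.T@q);print(np.degrees(np.arctan2(-v[0,1],v[1,1])),np.sqrt(w/len(q)))
E
python3 b.py
```

```text
holder 1616 ((564.6912841796875, 171.96844482421875), (156.91712951660156, 130.11431884765625), 7.298752307891846) [0.5522 0.1725 0.0274] [0.0155 0.0269 0.0371]
-9.937625187865008 [0.03330321 0.03999086]
slide 411 ((525.1830444335938, -129.90451049804688), (111.14897918701172, 97.2204818725586), 87.06266021728516) [ 0.5246 -0.1255  0.0102] [0.0033 0.0069 0.0235]
-17.189845901840876 [0.01624552 0.02439041]
wells 111 ((525.607666015625, -120.55618286132812), (56.47747039794922, 22.513696670532227), 71.68309020996094) [ 0.5254 -0.1209  0.0213] [0.0165 0.0217 0.0249]
-18.80268374677597 [0.00761733 0.01727068]
```

View pics/crop1.png

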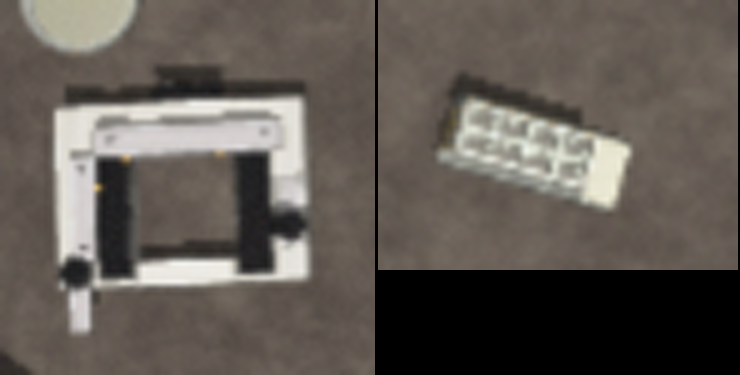

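The crop shows the holder's three gold pins at crop pixels (125,158), (220,153) and (98,187). The long stop is at the top and the end stop on the left. The slide's wells are on the left with its paper end on the right. I'll intersect the pixel rays at known heights.

```bash
cat > c.py <<'E'
from h import *
im=robot.get_image('top');K=np.array(im['intrinsics'])
Rm=cv2.Rodrigues(np.array(im['rvec'],float))[0];o=-Rm.T@np.ravel(im['tvec'])
def ray(u,v,z):
    n=cv2.undistortPoints(np.array([[[u,v]]],float),K,np.array([im['k1'],0,0,0,0.]))[0,0]
    d=Rm.T@np.r_[n,1];return o+d*(z-o[2])/d[2]
A=lambda x,y,z:ray(155+(x+.5)/5-.5,155+(y+.5)/5-.5,z)
B=lambda x,y,z:ray(285+(x-378+.5)/6-.5,175+(y+.5)/6-.5,z)
T=[A(125,158,.0325),A(220,153,.0325),A(98,187,.0325)]
M=np.array([[15.5,24],[15.5,-22],[3,37.5]])/1000
# add networks' points
for c in('top','side'):
    i2=robot.get_image(c)
    for n,q in(('holder_corner',(18,40)),('ledge_left',(-12,32)),('ledge_right',(-12,-37)),('holder',(0,0))):
        r=robot.spot_point(c,n)
        if r and r[0]['p']>.5: T.append(toworld(i2,r[0]['location']));M=np.vstack([M,np.array(q)/1000])
T=np.array(T)[:,:2]
def fit(M,T):
    a=M-M.mean(0);b=T-T.mean(0);H=a.T@b;th=np.arctan2(H[0,1]-H[1,0],H[0,0]+H[1,1])
    c,s=np.cos(th),np.sin(th);Rr=np.array([[c,-s],[s,c]]);t=T.mean(0)-Rr@M.mean(0)
    return np.degrees(th),t,((M@Rr.T+t-T)*1000).round(1).tolist()
print(T[:3]);print(fit(M[:3],T[:3]));print(fit(M,T))
e=[A(55,110,.025),A(304,97,.025)];d=e[0]-e[1];print('plate far edge yaw',np.degrees(np.arctan2(-d[0],d[1])),np.hypot(*d[:2]))
e=[A(96,123,.035),A(281,120,.035)];d=e[0]-e[1];print('stop far edge',np.degrees(np.arctan2(-d[0],d[1])),np.hypot(*d[:2]))
w=[B(470,97,.023),B(595,137,.023),B(588,178,.023),B(458,140,.023)];d=w[0]-w[1];print('wells',np.mean(w,0),np.degrees(np.arctan2(-d[0],d[1])),np.hypot(*d[:2]))
p=[B(631,148,.005),B(610,208,.005),B(440,158,.005)];d=p[2]-p[1];print('carrier centre',(p[0]+p[2])/2,np.degrees(np.arctan2(-d[0],d[1])),np.hypot(*d[:2]))
E
python3 c.py
```

```text
[[0.56398814 0.19496775]
 [0.56510713 0.14830796]
 [0.55015045 0.20833916]]
(np.float64(1.9279032217589536), array([0.54886461, 0.17033114]), [[-0.4, -0.1], [-0.0, 0.6], [0.5, -0.4]])
(np.float64(1.070614980812052), array([0.54752246, 0.17116445]), [[-1.4, 0.5], [-1.7, 1.1], [-0.3, 0.4], [0.9, 0.2], [-0.8, -3.9], [-1.7, -0.0], [-3.2, -0.1], [6.1, -0.5], [-3.9, 2.9], [4.0, -0.1], [2.1, -0.5]])
plate far edge yaw 1.283942874677397 0.12376246660545458
stop far edge -0.7541914216691318 0.09069401722889149
wells [ 0.52809194 -0.12122029  0.023     ] -19.468379492613384 0.053553638236005875
carrier centre [ 0.52315098 -0.12686796  0.005     ] -18.10237065438361 0.07357237385605415
```

```bash
cat > go.py <<'E'
import sys
from h import *
# args: x y z (TCP, m) yaw(deg, world direction of tool y)
s=robot.observe();w,x,y,z=s['tcp_rot'];Rt=R.from_quat([x,y,z,w]).as_matrix()
yw=np.degrees(np.arctan2(Rt[1,1],Rt[0,1]))
print('t',round(s['clock'],2),'pos',np.round(s['eef_pos'],4),'yaw',round(yw,2),'tilt',np.degrees(np.arccos(-Rt[2,2])).round(2),'F',np.round(s['ft_force'],1),'Ftool',np.round(Rt.T@s['ft_force'],1),'op',round(s['opening'],4),'gf',round(s['gripper_force'],1),'q',np.round(s['joint_positions'],2))
if len(sys.argv)>4:
    t=np.array(sys.argv[1:4],float);print('shift cm',(Rt.T@(t-s['eef_pos'])*100).round(2),'turn',round((yw-float(sys.argv[4])+180)%360-180,2))
E
python3 -m handwheel '[[0,-6,-1.5,0,6.5],[0,-6,-1.5,0,6.5],[0,-6,-1.5,0,6.5],[0,-6,-1,0,6.5],[0,-6,-0.5,0,6.5],[0,-6,-0.3,0,7],[0,-6,-0.3,0,7],[0,-6,-0.3,0,7],[0,-6,-0.3,0,7],[0,-6,-0.3,0,7],[0,-6,-0.3,0,7],[0,-3,0,0,5]]'
python3 go.py 0.5265 -0.121 0.12 -18.8
```

```text
clock: 3.7
eef_pos: [0.5178, -0.0175, 0.2315]
tcp_rot: [0.0, 0.75, 0.662, -0.0]
ft_force: [0.3, 1.5, -0.0]
opening: 0.0853
gripper_force: 0.0
t 3.7 pos [ 0.5178 -0.0175  0.2315] yaw -7.11 tilt 0.06 F [ 0.3  1.5 -0. ] Ftool [1.5 0.1 0. ] op 0.0853 gf 0.0 q [-0.18  0.64  0.27  1.7  -0.22  0.84  0.06]
shift cm [-10.16   2.14  11.16] turn 11.69
```

```bash
python3 -m handwheel '[[0,-5,1,2,6],[0,-5,1.2,4,5.7],[0,0,0,3,0],[0,0,0,0,0]]' >/dev/null
python3 go.py 0.5265 -0.121 0.008 -18.8
python3 - <<'E'
from h import *
for c in('side','top'):
    im=robot.get_image(c)
    for t in('slide_grip','slide_corner','slide'):
        for r in robot.spot_point(c,t)[:1]: print(c,t,round(r['p'],2),toworld(im,r['location']).round(4))
    if c=='side': cv2.imwrite('pics/s2.png',cv2.resize(im['pixels'][110:260,180:340],None,fx=4,fy=4))
E
```

```text
t 4.2 pos [ 0.5219 -0.1143  0.1417] yaw -18.45 tilt 0.17 F [ 0.1 -0.1  0.8] Ftool [-0.1  0.1 -0.8] op 0.0857 gf 0.0 q [ 0.02  0.79  0.25  1.75 -0.3   0.65  0.12]
shift cm [-0.49  0.69 13.37] turn 0.35
side slide_grip 0.68 [ 0.5249 -0.1226  0.0125]
side slide_corner 0.46 [ 0.5462 -0.0953 -0.0023]
side slide 0.68 [ 0.522  -0.1289 -0.0038]
top slide_grip 0.49 [ 6.545e-01  2.236e-01 -2.000e-04]
```

```bash
python3 -m handwheel '[[0,-0.5,0.6,4,0.4],[0,0,0,4,0],[0,0,0,3,0],[0,0,0,1,0],[0,0,0,0,0]]' >/dev/null
python3 go.py 0.526 -0.121 0.0085 -18.8
```

```text
t 5.22 pos [ 0.5269 -0.1211  0.0233] yaw -18.84 tilt 0.01 F [-0.4  1.   0.9] Ftool [ 0.9 -0.7 -0.9] op 0.0858 gf 0.0 q [ 0.08  0.99  0.16  1.79 -0.36  0.39  0.18]
shift cm [-0.02 -0.08  1.48] turn -0.04
```

```bash
python3 -m handwheel '[[0,0,0,1.45,0],[0,0,0,0,0],[255,0,0,0,0],[255,0,0,0,0],[255,0,0,0,0],[255,0,0,0,0],[255,0,0,0,0],[255,0,0,0,0]]'
python3 go.py
```

```text
clock: 6.22
eef_pos: [0.5268, -0.121, 0.0088]
tcp_rot: [0.0, 0.813, 0.582, 0.0]
ft_force: [-1.1, 0.7, 8.6]
opening: 0.0203
gripper_force: 59.8
t 6.22 pos [ 0.5268 -0.121   0.0088] yaw -18.84 tilt 0.02 F [-1.1  0.7  8.6] Ftool [ 0.3 -1.3 -8.6] op 0.0203 gf 59.8 q [ 0.09  1.02  0.15  1.79 -0.36  0.36  0.18]
```

```bash
python3 -m handwheel '[[255,0,0,-2,0],[255,0,0,-4,0],[255,0,0,-3,0],[255,5,1.5,0,-5],[255,5,1.5,0,-5],[255,5,0.8,0,-5],[255,5,0.5,0,-5.2],[255,5,0,0,0],[255,2.5,0,0,0],[255,0,0,0,0]]'
python3 go.py 0.5435 0.1705 0.08 1.4
```

```text
clock: 7.48
eef_pos: [0.6053, 0.1414, 0.0982]
tcp_rot: [-0.0, 0.698, 0.717, 0.0]
ft_force: [0.4, -0.4, -0.6]
opening: 0.0204
gripper_force: 58.8
t 7.47 pos [0.6053 0.1414 0.0982] yaw 1.53 tilt 0.04 F [ 0.4 -0.4 -0.6] Ftool [-0.4  0.4  0.6] op 0.0204 gf 58.8 q [-0.39  0.96  0.23  1.45 -0.28  0.77 -0.02]
shift cm [ 3.08 -6.1   1.83] turn 0.13
```

```bash
python3 -m handwheel '[[255,1,-3,0,0],[255,2,-3.1,0.8,0],[255,0,0,0,0],[255,0,0,0,0]]' >/dev/null
python3 go.py 0.5435 0.1705 0.08 1.4
python3 - <<'E'
from h import *
for c in('side','top'):
    im=robot.get_image(c)
    for t in('slide_grip','slide_corner','slide','holder_corner','ledge_left','ledge_right','holder','long_stop'):
        for r in robot.spot_point(c,t)[:1]: print(c,t,round(r['p'],2),toworld(im,r['location']).round(4))
    cv2.imwrite(f'pics/{c}3.png',cv2.resize(im['pixels'][150:230,150:230] if c=='top' else im['pixels'][200:290,210:310],None,fx=6,fy=6,interpolation=2))
E
```

```text
t 7.97 pos [0.5446 0.1667 0.0907] yaw 1.31 tilt 0.05 F [ 0.7 -0.7 -0.3] Ftool [-0.7  0.7  0.3] op 0.0207 gf 59.0 q [-0.46  0.91  0.22  1.66 -0.3   0.61 -0.05]
shift cm [ 0.38 -0.11  1.06] turn -0.09
side slide_grip 0.64 [0.5451 0.1658 0.0967]
side slide_corner 0.74 [0.5587 0.2007 0.0764]
side slide 0.78 [0.5409 0.1622 0.0791]
side holder_corner 0.85 [0.5614 0.2096 0.0306]
side ledge_left 0.71 [0.5357 0.2005 0.0314]
side ledge_right 0.61 [0.5341 0.1341 0.0285]
side holder 0.73 [ 0.5459  0.1696 -0.0036]
side long_stop 0.63 [0.5594 0.2078 0.0301]
top slide_grip 0.48 [0.5491 0.1692 0.0954]
top slide 0.47 [0.5455 0.1656 0.0834]
top ledge_right 0.81 [0.5363 0.135  0.0294]
top holder 0.66 [0.549  0.173  0.0025]
top long_stop 0.43 [0.566  0.1643 0.0273]
```

View pics/side3.png

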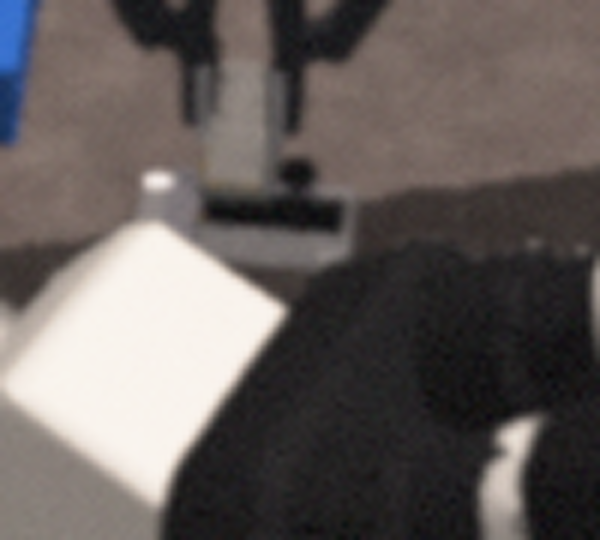

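```bash
python3 -m handwheel '[[255,0.4,-0.3,1,0],[255,0,0,2.5,0],[255,0,0,1.3,0],[255,0,0,0,0],[255,0,0,0,0]]' >/dev/null
python3 go.py 0.542 0.170 0.0385 1.4
```

```text
t 9.5 pos [0.5412 0.1716 0.043 ] yaw 1.36 tilt 0.04 F [-1.  -0.5  0.4] Ftool [-0.5 -1.  -0.4] op 0.0202 gf 59.0 q [-0.46  0.98  0.19  1.68 -0.33  0.51 -0.04]
shift cm [-0.17  0.07  0.45] turn -0.04
```

```bash
python3 -m handwheel '[[255,0,0,0.25,0],[255,0,0,0,0]]' >/dev/null
python3 go.py
python3 -m handwheel '[[255,0,0,0.1,0],[255,0,0,0,0]]' >/dev/null
python3 go.py
python3 -m handwheel '[[255,0,0,0.1,0],[255,0,0,0,0]]' >/dev/null
python3 go.py
```

```text
t 9.75 pos [0.541  0.1716 0.0401] yaw 1.36 tilt 0.01 F [-0.5 -0.5 -0.7] Ftool [-0.5 -0.5  0.7] op 0.0205 gf 59.0 q [-0.46  0.99  0.19  1.68 -0.33  0.5  -0.04]
t 10.0 pos [0.5409 0.1716 0.0389] yaw 1.36 tilt 0.0 F [ 0.5  0.9 -0.3] Ftool [0.9 0.5 0.3] op 0.0208 gf 59.0 q [-0.46  0.99  0.19  1.68 -0.33  0.5  -0.04]
t 10.25 pos [0.541  0.1716 0.0388] yaw 1.36 tilt 0.02 F [-4.9 -0.9 18.9] Ftool [ -0.7  -4.9 -18.9] op 0.0207 gf 61.4 q [-0.46  0.99  0.19  1.68 -0.33  0.5  -0.04]
```

```bash
python3 -m handwheel '[[255,0,0,-0.07,0],[255,0,0.2,0,0],[255,0,0.2,0,0],[255,0,0,0,0]]' >/dev/null
python3 go.py
python3 -m handwheel '[[255,0,0.1,0,0],[255,0,0.1,0,0],[255,0,0,0,0]]' >/dev/null
python3 go.py
python3 -m handwheel '[[255,0,0.1,0,0],[255,0,0,0,0]]' >/dev/null
python3 go.py
```

```text
t 10.75 pos [0.5444 0.1718 0.0389] yaw 1.37 tilt 0.09 F [-7.2 -1.7 10.5] Ftool [ -1.5  -7.3 -10.5] op 0.0207 gf 60.5 q [-0.46  0.99  0.19  1.67 -0.33  0.51 -0.04]
t 11.12 pos [0.5462 0.1718 0.0388] yaw 1.37 tilt 0.1 F [-6.5  0.2 12.2] Ftool [  0.3  -6.6 -12.2] op 0.0204 gf 60.6 q [-0.45  0.99  0.19  1.66 -0.33  0.52 -0.04]
t 11.38 pos [0.5469 0.1719 0.0388] yaw 1.37 tilt 0.15 F [-9.8 -0.4 13.8] Ftool [ -0.2  -9.8 -13.7] op 0.0204 gf 60.8 q [-0.45  1.    0.19  1.66 -0.33  0.52 -0.04]
```

```bash
python3 -m handwheel '[[255,0,0,-0.03,0],[255,0,0.1,0,0],[255,0,0,0,0]]' >/dev/null
python3 go.py
python3 -m handwheel '[[255,0,0.1,0,0],[255,0,0,0,0]]' >/dev/null
python3 go.py
python3 -m handwheel '[[255,0,0.1,0,0],[255,0,0,0,0]]' >/dev/null
python3 go.py
```

```text
t 11.75 pos [0.5483 0.1718 0.0389] yaw 1.37 tilt 0.1 F [-7.2  0.   6.7] Ftool [ 0.2 -7.2 -6.7] op 0.0207 gf 59.9 q [-0.45  1.    0.19  1.66 -0.32  0.52 -0.04]
t 12.0 pos [0.549  0.1719 0.0389] yaw 1.37 tilt 0.13 F [-7.7  0.4  8.7] Ftool [ 0.6 -7.7 -8.7] op 0.0204 gf 60.0 q [-0.45  1.    0.19  1.65 -0.32  0.53 -0.04]
t 12.25 pos [0.5494 0.1719 0.0389] yaw 1.37 tilt 0.21 F [-11.9  -1.3  12.3] Ftool [ -1.  -12.  -12.2] op 0.0203 gf 60.6 q [-0.45  1.    0.19  1.65 -0.32  0.53 -0.04]
```

```bash
python3 -m handwheel '[[255,0,0.1,0,0],[255,0,0,0,0]]' >/dev/null
python3 go.py
python3 -m handwheel '[[255,0.2,0,0,0],[255,0.2,0,0,0],[255,0,0,0,0]]' >/dev/null
python3 go.py
python3 -m handwheel '[[255,0.1,0,0,0],[255,0,0,0,0]]' >/dev/null
python3 go.py
python3 -c "
from h import *
print(robot.observe()['torque'])
for c in('side','top'):
    im=robot.get_image(c)
    for t in('slide_corner','holder_corner'):
        for r in robot.spot_point(c,t)[:1]: print(c,t,round(r['p'],2),toworld(im,r['location']).round(4))"
```

```text
t 12.5 pos [0.5496 0.1719 0.0388] yaw 1.37 tilt 0.32 F [-18.8  -0.4  16.8] Ftool [  0.1 -18.9 -16.6] op 0.0204 gf 61.2 q [-0.45  1.    0.19  1.65 -0.32  0.53 -0.04]
t 12.88 pos [0.5496 0.1724 0.0388] yaw 1.24 tilt 0.45 F [-18.7 -19.7  20.2] Ftool [-19.4 -19.3 -20. ] op 0.0205 gf 61.5 q [-0.46  1.    0.2   1.64 -0.32  0.54 -0.05]
t 13.12 pos [0.5496 0.1729 0.0388] yaw 1.22 tilt 0.46 F [-19.3 -22.4  20.8] Ftool [-22.1 -19.9 -20.5] op 0.0205 gf 61.6 q [-0.46  1.    0.2   1.64 -0.32  0.54 -0.05]
[-4.74430278  4.24260564 -0.09805349]
side slide_corner 0.43 [0.5619 0.2057 0.0269]
top holder_corner 0.54 [ 0.679  -0.1905  0.0029]
```

```bash
python3 -m handwheel '[[255,0,-0.1,0,0],[255,0,-0.1,-0.03,0],[255,0,-0.1,-0.03,0],[255,0,0,0,0]]' >/dev/null
python3 go.py
python3 -m handwheel '[[255,0,-0.1,-0.03,0],[255,0,0,0,0]]' >/dev/null
python3 go.py
```

```text
t 13.93 pos [0.5486 0.1767 0.0393] yaw 1.37 tilt 0.05 F [-4.2 -2.5  0.1] Ftool [-2.4 -4.3 -0.1] op 0.0202 gf 58.9 q [-0.46  1.    0.19  1.65 -0.33  0.53 -0.05]
t 14.18 pos [0.5478 0.1768 0.0398] yaw 1.37 tilt 0.01 F [-3.1 -1.5  0. ] Ftool [-1.4 -3.1 -0. ] op 0.0204 gf 58.9 q [-0.46  1.    0.19  1.65 -0.33  0.52 -0.05]
```

```bash
python3 -m handwheel '[[255,0.1,0,0.05,0],[255,0,0,0,0]]' >/dev/null
python3 go.py
python3 -m handwheel '[[255,0.1,0,0.03,0],[255,0,0,0,0]]' >/dev/null
python3 go.py
python3 -m handwheel '[[255,0.1,0,0,0],[255,0,0,0,0]]' >/dev/null
python3 go.py
python3 -m handwheel '[[255,0.1,0,0,0],[255,0,0,0,0]]' >/dev/null
python3 go.py
```

```text
t 14.43 pos [0.5479 0.1779 0.0393] yaw 1.37 tilt 0.01 F [-1.1 -1.5 -0.9] Ftool [-1.5 -1.1  0.9] op 0.0205 gf 59.0 q [-0.47  1.    0.19  1.65 -0.33  0.52 -0.05]
t 14.68 pos [0.5478 0.1788 0.039 ] yaw 1.37 tilt 0.01 F [-1.5 -2.  -0.8] Ftool [-2.  -1.5  0.8] op 0.0204 gf 59.0 q [-0.47  1.    0.19  1.65 -0.33  0.53 -0.05]
t 14.93 pos [0.5478 0.1788 0.039 ] yaw 1.33 tilt 0.08 F [-2.1 -8.   1.6] Ftool [-7.9 -2.2 -1.6] op 0.0203 gf 59.2 q [-0.47  1.    0.19  1.65 -0.33  0.53 -0.05]
t 15.18 pos [0.5478 0.1789 0.0391] yaw 1.29 tilt 0.14 F [ -3.1 -12.4   2.9] Ftool [-12.4  -3.3  -2.8] op 0.0207 gf 59.4 q [-0.47  1.    0.2   1.65 -0.33  0.53 -0.05]
```

```bash
python3 -m handwheel '[[255,0,0.1,0.02,0],[255,0,0.1,0,0],[255,0,0,0,0]]' >/dev/null
python3 go.py
python3 -m handwheel '[[255,0,0.1,0,0],[255,0,0.1,0,0],[255,0,0,0,0]]' >/dev/null
python3 go.py
python3 -m handwheel '[[255,0.1,0.1,0,0],[255,0,0,0,0],[255,0,0,0,0]]' >/dev/null
python3 go.py
python3 -c "
from h import *
print(robot.observe()['torque'])"
```

```text
t 15.55 pos [0.5483 0.1789 0.0389] yaw 1.31 tilt 0.26 F [-13.4 -13.   11.7] Ftool [-12.7 -13.7 -11.6] op 0.0203 gf 60.6 q [-0.47  1.    0.2   1.64 -0.33  0.53 -0.05]
t 15.93 pos [0.5493 0.1789 0.0388] yaw 1.31 tilt 0.37 F [-19.8 -14.   18. ] Ftool [-13.6 -20.2 -17.9] op 0.0204 gf 61.4 q [-0.47  1.    0.2   1.64 -0.33  0.54 -0.06]
t 16.3 pos [0.5494 0.179  0.0388] yaw 1.29 tilt 0.52 F [-25.7 -19.8  26. ] Ftool [-19.3 -26.4 -25.7] op 0.0207 gf 62.2 q [-0.47  1.    0.2   1.63 -0.32  0.55 -0.06]
[-4.25871489  5.81514931  0.10327186]
```

```bash
python3 -m handwheel '[[255,0,0,-0.04,0],[255,0,0,-0.03,0],[255,0,0,0,0],[255,0,0,0,0]]' >/dev/null
python3 go.py
python3 - <<'E'
from h import *
for c in('side','top'):
    im=robot.get_image(c)
    for t in('slide_corner','holder_corner','slide','slide_grip'):
        for r in robot.spot_point(c,t)[:1]: print(c,t,round(r['p'],2),toworld(im,r['location']).round(4))
    px=im['pixels']
    cv2.imwrite(f'pics/{c}4.png',cv2.resize(px[155:230,150:230] if c=='top' else px[205:265,220:300],None,fx=7,fy=7,interpolation=2))
E
```

```text
t 16.8 pos [0.5494 0.179  0.0389] yaw 1.28 tilt 0.53 F [-22.  -19.4  10.6] Ftool [-18.9 -22.5 -10.3] op 0.0204 gf 60.6 q [-0.47  1.    0.2   1.63 -0.32  0.55 -0.06]
side slide_corner 0.57 [0.5629 0.2125 0.0244]
side holder_corner 0.67 [ 0.4964 -0.2848 -0.0009]
side slide 0.44 [0.5492 0.1727 0.0287]
top slide_corner 0.23 [ 0.6764 -0.1885  0.0022]
top holder_corner 0.36 [0.5513 0.1788 0.0443]
top slide 0.73 [0.5511 0.1738 0.0302]
top slide_grip 0.49 [0.5533 0.1835 0.0426]
```

View pics/side4.png

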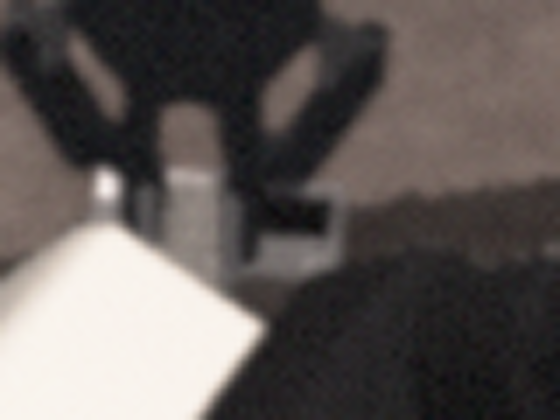

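View pics/top4.png

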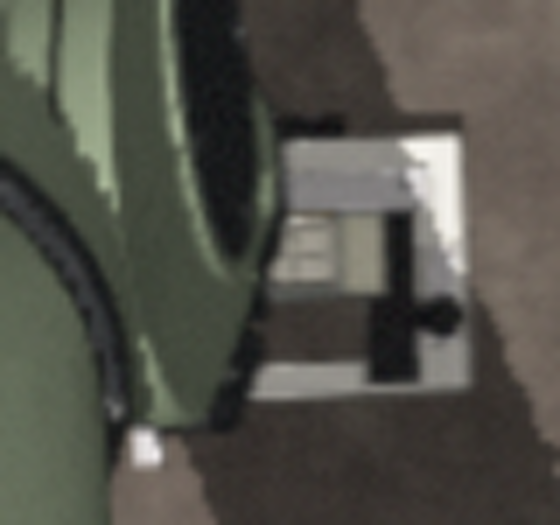

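The top view shows the paper end flat on the right ledge at (360,255) and the slide's long edge against the long stop at y≈210. The side view shows the slide held upright in the holder. I'll add a little more push on the long stop, let it settle, then hand in.

```bash
python3 -m handwheel '[[255,0.05,0.1,-0.02,0],[255,0,0,0,0],[255,0,0,0,0],[255,0,0,0,0],[255,0,0,0,0]]' >/dev/null
python3 go.py; python3 -c "
from h import *
print(robot.observe()['torque'],robot.close_job())"
```

```text
t 17.93 pos [0.5495 0.179  0.0389] yaw 1.27 tilt 0.66 F [-27.3 -22.   12.8] Ftool [-21.5 -27.9 -12.4] op 0.0205 gf 60.9 q [-0.47  1.    0.2   1.63 -0.32  0.55 -0.06]
the job is handed in; nothing more can be done
[-4.66912668e+00  6.06541437e+00  3.68825474e-03] None
```

I handed the job in at about 18 s with the slide flat on the ledges and the gripper still pressing it at about 28 N towards the long stop and 22 N towards the end stop; I inferred that it is home and the pins are in from where it stopped and the force rise, and no verdict came back.

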